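Hasp and pin on a parts crate

TASK

The lid of the small wooden crate is down: now secure it. Swing the yellow hasp over the staple until it hangs fully home against the crate, then take the red-knobbed pin from its wooden block and drop it down through the staple's loop, in front of the hasp, until its collar rests on the loop; let go of everything and leave the bin and the metal parts lying around where they are.

Things in the scene. Friction and masses are not known exactly. Their poses are not given: they have to be found in the camera images.
- crate: Closed pine crate, fixed to the bench, 180 (its x) x 260 (its y) x 130 mm high; origin at the centre of its underside, z up. The hasp and staple are on its +x face (90 mm from the origin), which looks away from the robot. The lid is shut and does not move.
- hasp_hinge (a point): Middle of the hasp's hinge axis (along the crate's y): 2.5 mm out from the crate's +x face, 2 mm above the lid's top, at crate y = 0. Hinge barrel 8 mm in diameter.
- hasp (a joint): Angle of the yellow hasp strap, rad: 0 = hanging straight down flat along the crate face, fully home (a hard stop); 1.57 = pointing level out from the face; 3.14 = upright; up to 4.2 = leaning back over the lid. The hinge is stiff enough (0.05 N m, strap 90 g) that the strap stays about where it is left. Pushed level at its end edge while leaning far back it can jam; lift it along its arc.
- staple_rail (a point): Middle of the flat dark rail on the crate's +x face, 36 mm below the lid's top. The steel staple (centre line at this height) is NOT reported: it is fixed up to 12 mm to either side of this point along the crate's y; find it by touch or sight. Level U of 5 mm round bar: two legs straight out, 13 mm clear between, 23 mm overall; cross bar 25 mm (inside) to 30 mm (outside) out from the face.
- pin_knob (a point): Centre of the red round knob (20 mm diameter, 30 mm tall, free to be gripped from above) at the top of the loose upright steel retaining pin (about 70 g). z up along the pin. Below the knob a neck 21 mm long and 8 mm thick, then the collar; the shank's tip is 88 mm below the knob's centre.
- pin: The same pin, origin on its axis at the underside of its collar, 42 mm below the knob's centre; z up. Collar 19 mm diameter, 6 mm thick; shank below it 8 mm thick, 46 mm long, end tapered. Seated, the collar rests on the staple's legs, 33 mm below the lid's top. With the hasp home the shank fits at 11 to 21 mm out from the crate face; at 18 mm the collar clears the strap.
- holder: Fixed wooden block 60 x 60 x 60 mm in which the pin stands upright in a hole (11 mm, 55 mm deep), its collar on the block's top; origin at the centre of its underside.
- bin: Bystander: small blue open bin of aluminium brackets, 90 x 90 x 62 mm, fixed; origin at the centre of its underside.
- angle: Bystander: loose aluminium angle bracket, 60 x 70 x 60 mm high; origin at the centre of its underside.
- shims: Bystander: strapped stack of steel shim plates, 62 x 82 x 30 mm high; origin at the centre of its underside.
- gusset: Bystander: loose red steel gusset bracket, 50 x 60 x 76 mm high; origin at the centre of its underside.
- hasp_end (a point): Middle of the hasp strap's free edge, 80 mm from the hinge. The strap is 60 mm wide (crate y), 4 mm thick; its mid-plane is offset 2.5 mm from the hinge axis (outwards when home). A window 48 mm wide, from 34 to 50 mm from the hinge, lets the staple through (fingers can catch in it: push on its solid sides or ends). When home the strap's outer side is 7 mm out from the crate face.
Things that resemble listed ones, but are neither listed nor needed, are in the scene too. What is shaped like the pin but black or blue is not meant.

How it is judged (in metres and radians):
On the way:
1. the hasp hangs fully home over the staple (value of joint hasp below 0.1 rad), for 0.2 s.
At the end, for the whole second after the job is handed in: The hasp is within 0.15 rad of hanging fully home; the pin stands in the staple's loop in front of it, within 0.3 rad of upright and at rest, its collar resting on the loop (underside 92 to 101 mm above the crate's underside, 8 to 25 mm out from the face, within 18 mm of the rail's middle) (value of joint hasp below 0.15 rad and z of pin in the frame of crate between 0.092 and 0.101 m and x of pin in the frame of crate between 0.098 and 0.115 m and y of pin in the frame of crate between -0.018 and 0.018 m and angle between pin's own z axis and vertical below 0.3 rad and linear speed of pin below 0.02 m/s); the robot touches nothing.
It fails at once if the angle bracket is pushed more than 20 mm (distance of angle from where it was at the start of the episode above 0.02 m).
It fails at once if the shim stack is pushed more than 20 mm (distance of shims from where it was at the start of the episode above 0.02 m).
It fails at once if the red gusset is pushed more than 20 mm (distance of gusset from where it was at the start of the episode above 0.02 m).
It fails at once if the bin is struck hard (over 15 N) (contact force between bin and the arm above 15 N).
It also fails if it takes over 64 s, if anything falls off the work surface, if the arm or the gripper's body presses on something with over 40 N, if the wrist force passes 120 N, or if a joint passes its speed limit or range.

ROBOT

A 7-joint arm with a two-finger parallel gripper is mounted at the origin on the work surface. World frame = base frame: x ahead of the robot, y to its left, z up, the work surface at z = 0. Lengths are in mm, angles in rad, forces in N, time in s.
With the tool pointing down it reaches from about 400 to 850 mm from the base axis. Payload 4.4 kg.
Tool frame: the origin (TCP) lies midway between the tips of the shut fingers; the grasp point (between the pads) lies 19 mm behind it; z points along the fingers, y is the direction in which the jaws open and shut (so a half turn about z gives the same grasp; the last joint's range is limited). The gripper opens to 94 mm and grips with 3 to 60 N. Pads are 16 mm wide; open, the fingers measure 119 mm over their backs; the gripper's body (75 mm by 177 mm) begins 78 mm behind the grasp point.
Start: joints at [-1.277, 0.628, 0.038, 1.517, -0.027, 0.996, -0.02], TCP at [228.833, 608.402, 205.478] pointing down, gripper open.
Joint ranges: [-3.06, 3.06], [-0.37, 2.12], [-1.25, 1.32], [0.18, 2.47], [-1.1, 4.24], [0.23, 1.98], [-2.94, 2.94]. Speed limits (rad/s): [2.57, 2.57, 3.14, 3.14, 3.14, 3.14, 3.14].

INTERFACE

Orientations are given as a unit quaternion [x, y, z, w].
In Python, from plant import readout, optics, ticket, finder gives the robot as it stands. The module is installed in compiled form; this text tells all that it offers.
- The arm moves only by the shell command python3 -m jog 'ROWS' [FORCE]. ROWS is JSON, a list that holds one entry, the list of rows, each a list of 7 numbers: the shift along the tool's x, y, z in cm, then the turn, a rotation vector about the tool's x, y, z in rad, then the finger opening in cm, from 0 to 9.4. In form: [[[tx, ty, tz, ax, ay, az, hand], ...]]. A call has 1 to 5 rows; each row shifts and turns the commanded pose from where the row before left it, along the tool's axes as they then stand; what a row does not reach is not made up. A row lasts 1/12 s, in which the tool goes at most 41.7 mm and 7.16 degrees, less where a joint would pass 70% of its speed; a pose out of reach is approached as far as the arm can. A call is refused whole if a number of a shift passes 4.17 or a number of a turn 0.125, either way. A call with a gripper value outside its range is refused whole. The fingers move at their own pace and stop on an object; FORCE is the grip in N (left out, the last holds). Time passes only in rows, so rows that do not move let the fingers close. It gives the time, the measured TCP pose, the force and the opening at its end, in the units of the state.
- readout.get_obs(): the state, without advancing time (a new reading comes with each control period).
- optics.snapshot(name): name is "scene" or "side" or "wrist"; returns the picture (400x640x3 uint8, red, green, blue); there is no depth.
- optics.camera_model(name): a dict with "camera_matrix" (3x3 intrinsics, pixels), "cam_to_world" (4x4, takes a point from camera to world coordinates). Camera axes: x right, y down, z forward; pixel columns grow to the right and rows downward; lengths in mm; the calibration is good to about 2 mm. A picture is of the moment at which its call begins: read the wrist's pose just before it. camera_model takes no time and is no camera call; for the wrist camera it gives the pose at the moment of the call.
- ticket.hand_in(): hands the job in, once; it reports no verdict.
Trained networks look in the newest picture that a camera, given by its name, has taken for a name from the list of things; names that differ only in an ending like _2 or _b are one class to them, and where a whole thing is asked for, a point or a joint stands for the part that bears it (a point fixed in the world has none). Each returns a list of dicts, best first, with "score" (0 to 1); they miss things now and then, are a little off and sometimes report something else, mostly with a low value. They report only what shows in the picture. A call takes as long as a camera call. They do not tell look-alikes from the thing itself.
- finder.outline_of(camera, target): "region" (400x640 bool, what is visible of it) and "rect" ([centre column, centre row, width, height] in pixels, round what is visible of it).
The state is a dict: "t": time; "joint_pos": joint angles; "qd": joint speeds; "joint_efforts": joint torques, N m; "tcp_pos": TCP position; "eef_rot": TCP orientation; "ft_force": force on the tool from outside, world axes, zero at the start; "torque": the same for the moment, N m; "gripper_width": finger opening in mm.
Only numpy, scipy, OpenCV 4.12 (cv2) and the standard library are available. Lean on these libraries where they do the work, as an engineer would, in place of code of your own. Each camera call takes 0.05 s, during which the arm holds its last target.

## Working session

There is one attempt and no reset: what is moved stays moved. The work goes in short steps, Python scripts to look and compute and a shell command to move; the robot and the scene stay as the last step left them, time stands still between calls to the robot, and variables do not carry over. Pictures are saved under pics/ and viewed, and the job is handed in when it is done.

```bash
mkdir -p pics; cat > h.py <<'E'
import numpy as np, cv2
from plant import readout, optics, ticket, finder
from scipy.spatial.transform import Rotation as R
def save(n,img,crop=None,s=1):
    if crop: img=img[crop[1]:crop[3],crop[0]:crop[2]]
    img=cv2.resize(img,None,fx=s,fy=s,interpolation=cv2.INTER_CUBIC)
    cv2.imwrite('pics/'+n,img[:,:,::-1])
def ray(cm,u,v):
    K=np.array(cm['camera_matrix']);T=np.array(cm['cam_to_world'])
    d=T[:3,:3]@np.linalg.solve(K,[u,v,1.]);return T[:3,3],d
def onz(cm,u,v,z):
    o,d=ray(cm,u,v);return o+d*(z-o[2])/d[2]
def proj(cm,p):
    K=np.array(cm['camera_matrix']);T=np.array(cm['cam_to_world'])
    c=T[:3,:3].T@(np.array(p,float)-T[:3,3]);q=K@c;return q[:2]/q[2]
def tri(rs):
    A=np.zeros((3,3));b=np.zeros(3)
    for o,d in rs:
        d=d/np.linalg.norm(d);P=np.eye(3)-np.outer(d,d);A+=P;b+=P@o
    x=np.linalg.solve(A,b);return x,[np.linalg.norm((np.eye(3)-np.outer(d,d)/(d@d))@(x-o)) for o,d in rs]
E
python3 - <<'E'
from h import *
np.set_printoptions(precision=3,suppress=True)
o=readout.get_obs();print(o)
for n in ['scene','side','wrist']:
    save(n+'0.png',optics.snapshot(n))
    c=optics.camera_model(n);print(n,np.array(c['camera_matrix']),np.array(c['cam_to_world']))
E
```

```text
{'t': 0.0, 'joint_pos': array([-1.277,  0.629,  0.038,  1.518, -0.027,  0.996, -0.02 ]), 'qd': array([ 0.   , -0.001, -0.002,  0.001, -0.001, -0.   , -0.   ]), 'joint_efforts': array([  0.   , -54.974,   1.144, -18.663,  -0.052,   0.023,   0.   ]), 'tcp_pos': array([228.607, 607.762, 204.562]), 'eef_rot': array([ 0.179,  0.984, -0.001, -0.   ]), 'ft_force': array([-0.202, -0.387, -0.02 ]), 'torque': array([ 0.017, -0.048,  0.032]), 'gripper_width': 94.19566993764545}
scene [[368.526   0.    320.31 ]
 [  0.    368.526 197.385]
 [  0.      0.      1.   ]] [[  -0.736    0.466   -0.491 1003.857]
 [   0.677    0.487   -0.552  503.6  ]
 [  -0.018   -0.739   -0.674  694.392]
 [   0.       0.       0.       1.   ]]
side [[391.746   0.    317.869]
 [  0.    391.746 199.533]
 [  0.      0.      1.   ]] [[ -0.967  -0.18    0.182 407.668]
 [ -0.255   0.614  -0.747 723.427]
 [  0.023  -0.769  -0.639 709.889]
 [  0.      0.      0.      1.   ]]
wrist [[337.166   0.    316.259]
 [  0.    337.166 190.304]
 [  0.      0.      1.   ]] [[  0.352   0.902   0.25  155.166]
 [  0.936  -0.339  -0.095 634.263]
 [ -0.001   0.268  -0.963 383.297]
 [  0.      0.      0.      1.   ]]
```

View pics/scene0.png

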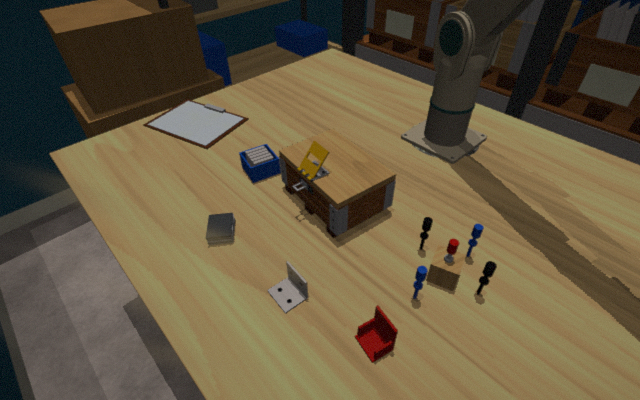

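View pics/side0.png

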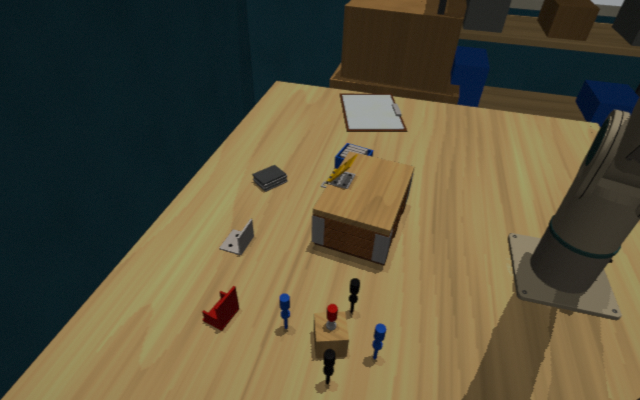

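View pics/wrist0.png

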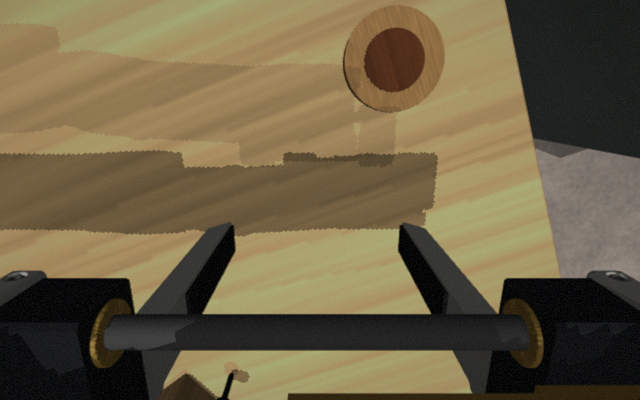

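Candidates for the pin (scene/side pixels):
- black: (426,225)/(354,290) and (488,270)/(329,360)
- blue: (475,232)/(379,335) and (420,275)/(285,305)
- red knob: (452,245)/(332,313), standing in the wooden block. I choose this one.

Next I measure everything and crop close.

```bash
python3 - <<'E'
from h import *
np.set_printoptions(precision=1,suppress=True)
im={}
for n in ['scene','side']:
    im[n]=optics.snapshot(n)
    save(n+'_pin.png',im[n],(390,200,520,310) if n=='scene' else (260,260,410,390),4)
    save(n+'_hasp.png',im[n],(260,120,410,240) if n=='scene' else (300,140,430,280),5)
    for t in ['crate','hasp','pin','pin_knob','holder','bin','angle','shims','gusset','hasp_end','staple_rail']:
        try:
            for r in finder.outline_of(n,t)[:3]:
                print(n,t,round(r['score'],2),np.array(r['rect']))
        except Exception as e: print(n,t,e)
E
```

```text
scene crate 0.77 [336.5 182.7 116.7 109.3]
scene hasp 0.74 [314.2 160.1  30.5  32.1]
scene pin 0.78 [420.9 281.5  15.2  30.6]
scene pin 0.74 [475.  240.1  16.2  28.8]
scene pin 0.58 [485.8 278.   18.6  34.7]
scene pin_knob 0.64 [476.1 238.1  16.7  27.4]
scene pin_knob 0.54 [422.2 281.6  13.4  30.1]
scene pin_knob 0.54 [426.7 231.1  11.8  29.5]
scene holder 0.86 [446.4 268.3  33.9  46.8]
scene bin 0.83 [261.4 163.2  43.2  35.7]
scene angle 0.92 [286.3 285.5  41.8  53.7]
scene shims 0.77 [222.7 227.6  26.6  32.3]
scene gusset 0.61 [377.2 336.8  42.8  55.7]
scene hasp_end 0.7 [313.  161.1  33.2  41.8]
scene staple_rail 0.72 [338.7 183.3 113.  104.5]
side crate 0.63 [362.3 208.1 103.4 115.5]
side hasp 0.54 [344.5 168.3  26.7  22.7]
side pin 0.94 [321.2 363.5  30.2  60.4]
side pin 0.75 [377.5 328.7  20.4  49.4]
side pin 0.73 [315.4 301.9  44.3  24.9]
side pin_knob 0.86 [284.9 309.8  10.2  34.1]
side pin_knob 0.75 [330.9 318.5  10.9  27.2]
side pin_knob 0.63 [373.8 325.5  18.4  46.4]
side holder 0.8 [331.  334.5  34.7  41.8]
side holder 0.43 [328.9 317.6  13.4  24.9]
side bin 0.7 [352.5 155.9  36.7  21.6]
side angle 0.68 [236.7 237.7  30.4  32.7]
side angle 0.46 [221.8 308.5  37.   45. ]
side shims 0.93 [269.2 179.5  32.8  19.8]
side shims 0.49 [364.  207.6 101.6 113.1]
side gusset 0.77 [219.3 308.1  32.2  42.5]
side hasp_end 0.71 [341.8 170.3  22.3  22.6]
side staple_rail 0.69 [362.7 209.5 100.2 112.7]
```

View pics/scene_pin.png

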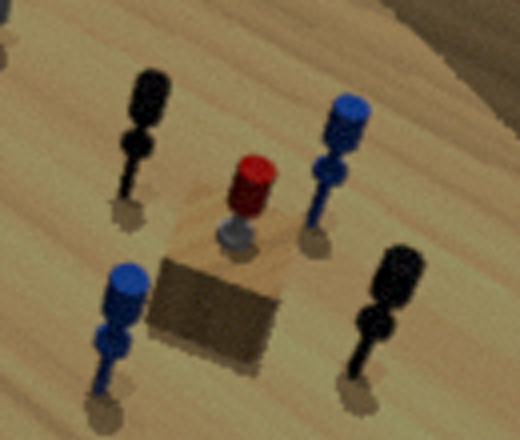

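View pics/side_pin.png

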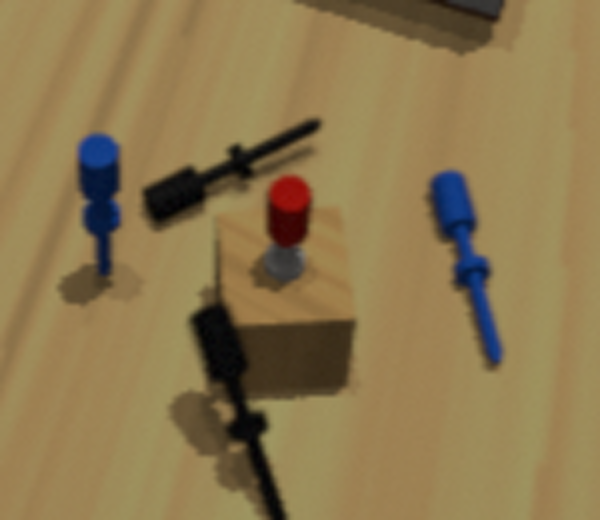

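View pics/scene_hasp.png

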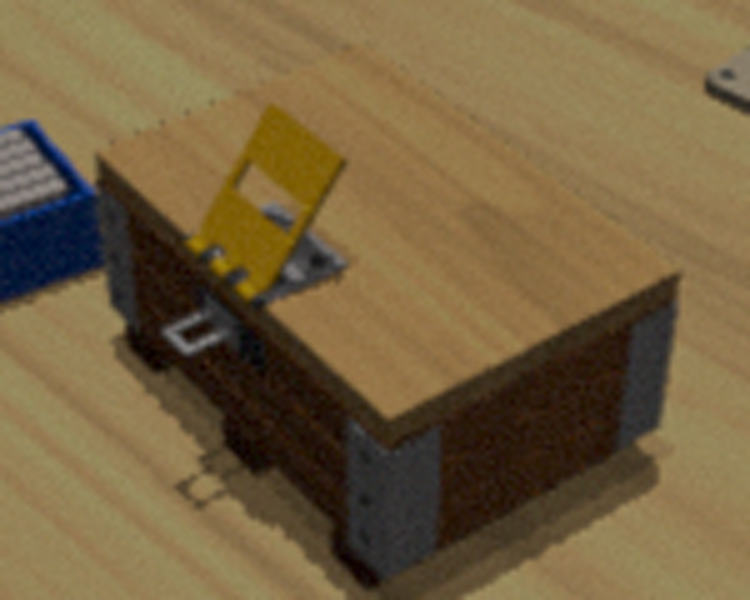

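View pics/side_hasp.png

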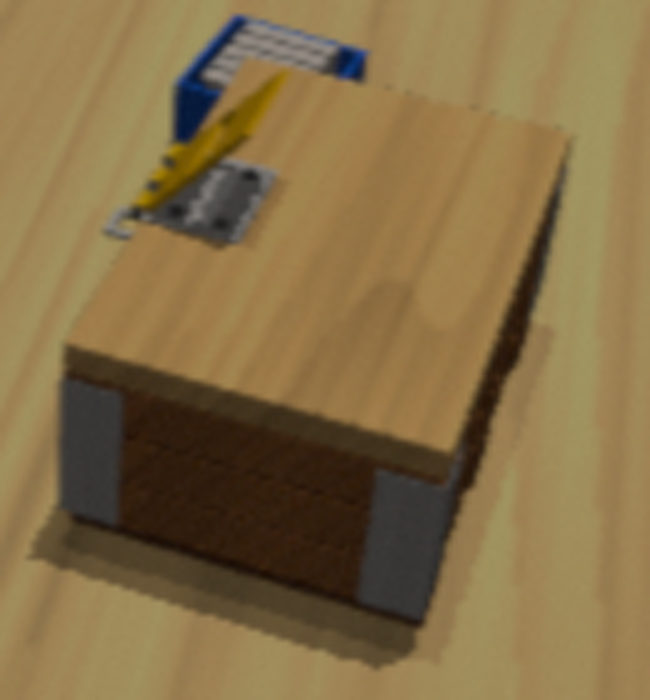

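```bash
python3 - <<'E'
from h import *
np.set_printoptions(precision=1,suppress=True)
print(readout.get_obs()['t'])
S=optics.camera_model('scene');D=optics.camera_model('side')
for p in [(280,151),(338,204),(395.6,175),(330,129.6)]: print('scene lid',onz(S,*p,130))
for p in [(313.6,209.6),(391,231),(414,167)]: print('side lid',onz(D,*p,130))
# knob: top centres scene crop (255,168)/4+(390,200); side (290,190)/4+(260,260); knob centre
print(tri([ray(S,390+251/4,200+187/4),ray(D,260+288.5/4,260+212/4)]))
# hasp corners: scene
print('tip corners z?')
# triangulate tip middle: scene ((270,105)+(345,160))/2 ; side tip (285,72)
i=optics.snapshot('side');save('side1.png',i,(180,140,440,400),3 if 0 else 2.3)
i=optics.snapshot('scene');save('scene1.png',i,(240,110,520,370),2.2)
E
```

```text
1.35
scene lid [ 546.3 -166.2  130. ]
scene lid [578.9  84.8 130. ]
scene lid [406.5 108.5 130. ]
scene lid [ 379.  -149.8  130. ]
side lid [572.9  82.5 130. ]
side lid [396.9 102.9 130. ]
side lid [ 366.7 -152.6  130. ]
(array([475. , 316.6, 101.2]), [np.float64(1.936470614027465), np.float64(1.936470614027397)])
tip corners z?
```

View pics/side1.png

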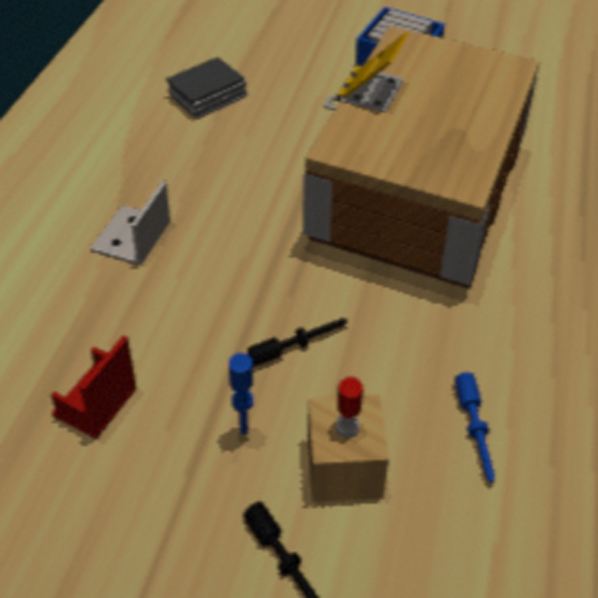

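View pics/scene1.png

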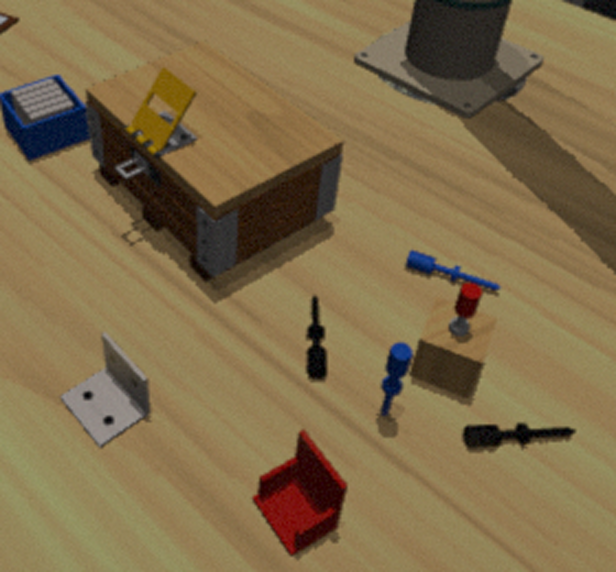

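Both views agree: the red knob is upright in the wooden block, at world (475,317,101). Three of the free-standing look-alikes have toppled on their own. The crate centre is near (474,-33) with yaw about -0.12, and the hasp leans back over the lid. I'll bring the wrist camera over the hasp and staple.

```bash
python3 -m jog '[[[0,0,-4,0,0,-0.12,0],[0,0,-4,0,0,-0.12,0],[0,0,-4,0,0,0,0],[-2.5,-2.9,0,0,0,0,0],[-2.5,-2.9,0,0,0,0,0]]]' 10
python3 -m jog '[[[-2.5,-2.9,0,0,0,0,0],[-2.5,-2.9,0,0,0,0,0],[-2.5,-2.9,0,0,0,0,0],[-2.5,-2.9,0,0,0,0,0],[-2.5,-2.9,0,0,0,0,0]]]'
python3 -m jog '[[[-2.5,-2.9,0,0,0,0,0],[-2.5,-2.9,0,0,0,0,0],[-2.5,-2.9,0,0,0,0,0],[-2.5,-2.9,0,0,0,0,0],[-2.5,-2.9,0,0,0,0,0]]]'
```

```text
t: 1.87
tcp_pos: [270.8, 547.4, 328.3]
eef_rot: [0.057, 0.998, 0.003, 0.001]
ft_force: [0.8, -1.1, -0.1]
gripper_width: 63.9
t: 2.28
tcp_pos: [379.1, 384.2, 325.7]
eef_rot: [0.06, 0.998, 0.0, 0.0]
ft_force: [-0.4, 0.3, 1.1]
gripper_width: 30.6
t: 2.7
tcp_pos: [485.8, 225.4, 325.8]
eef_rot: [0.06, 0.998, 0.0, 0.0]
ft_force: [0.6, 0.2, -0.7]
gripper_width: 0.7
```

```bash
python3 -m jog '[[[-2.5,-2.9,0,0,0,0,0],[-2.5,-2.9,0,0,0,0,0],[-2.5,-2.9,0,0,0,0,0],[-2.5,-2.9,0,0,0,0,0],[-2.5,-2.9,0,0,0,0,0]]]'
python3 -m jog '[[[-2.5,-2.9,0,0,0,0,0],[-2.5,-2.9,0,0,0,0,0],[-2.5,-2.9,0,0,0,0,0],[0,0,0,0,0,0,0],[0,0,0,0,0,0,0]]]'
python3 - <<'E'
from h import *
np.set_printoptions(precision=2,suppress=True)
o=readout.get_obs();i=optics.snapshot('wrist');cv2.imwrite('wrist1_raw.png',i[:,:,::-1]);save('wrist1.png',i,None,1.25)
c=optics.camera_model('wrist');np.save('cm1.npy',c,allow_pickle=True);print(o['tcp_pos'],np.array(c['cam_to_world']))
for p in [(546,-166,130),(576,84,130)]: print(proj(c,p))
E
```

```text
t: 3.12
tcp_pos: [592.6, 66.5, 325.7]
eef_rot: [0.06, 0.998, 0.0, 0.0]
ft_force: [-0.2, 0.6, 0.2]
gripper_width: 0.5
t: 3.53
tcp_pos: [656.3, -30.2, 324.6]
eef_rot: [0.062, 0.998, -0.001, -0.0]
ft_force: [-0.1, 1.1, 0.0]
gripper_width: 0.3
[656.25 -30.2  324.64] [[  0.12   0.96   0.26 577.95]
 [  0.99  -0.12  -0.03 -19.51]
 [  0.     0.27  -0.96 503.5 ]
 [  0.     0.     0.     1.  ]]
[174.66  83.17]
[413.05  82.76]
```

View pics/wrist1.png

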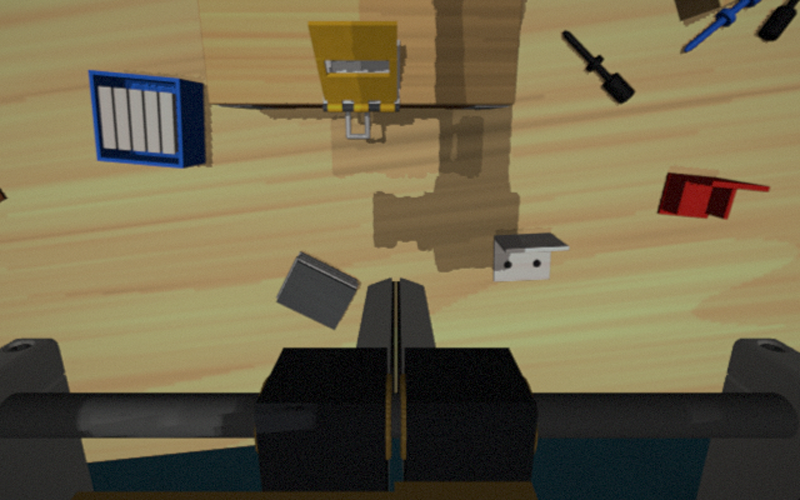

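```bash
python3 - <<'E'
from h import *
i=cv2.imread('wrist1_raw.png')[:,:,::-1]
save('w1a.png',i,(235,10,335,125),6)
save('w1b.png',i,(150,60,430,110),2.8)
E
```

```text
(no output)
```

View pics/w1a.png

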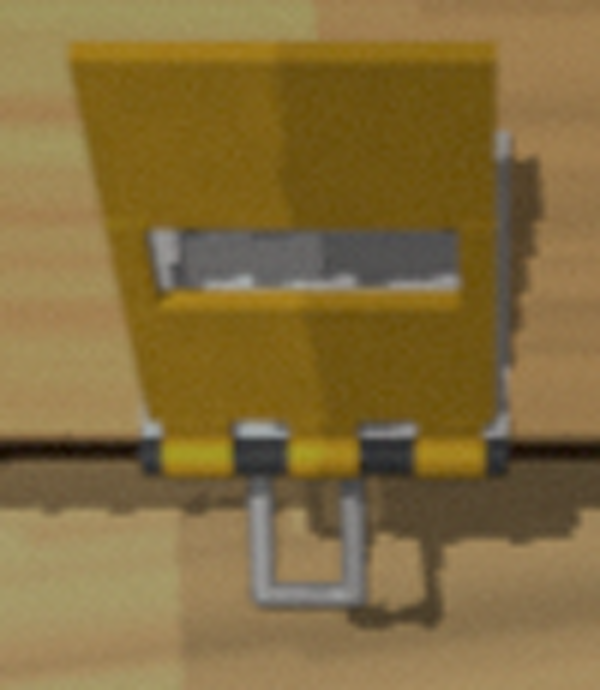

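View pics/w1b.png

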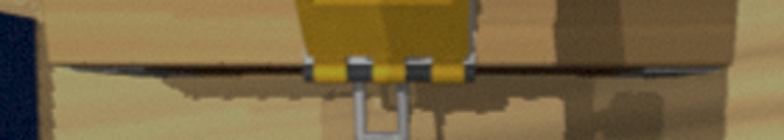

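```bash
python3 - <<'E'
from h import *
from scipy.optimize import least_squares
np.set_printoptions(precision=1,suppress=True)
c=np.load('cm1.npy',allow_pickle=True).item()
h1=onz(c,259.2,86.2,132);h2=onz(c,319.7,86.2,132);hm=(h1+h2)/2;print('hinge',h1,h2,hm,np.linalg.norm(h2-h1))
yw=np.arctan2(-(h2-h1)[0],(h2-h1)[1]);print('yaw',yw)
L=onz(c,151+13/2.8,60+66/2.8,130);Rr=onz(c,150+728/2.8,60+66/2.8,130)
L=onz(c,150+50/2.8,60+66/2.8,130);print('lid corners',L,Rr,np.linalg.norm(L-Rr),np.arctan2(-(Rr-L)[0],(Rr-L)[1]))
def cr(p,yaw,hm): 
    d=np.array(p)-hm;ex=np.array([np.cos(yaw),np.sin(yaw),0]);ey=np.array([-np.sin(yaw),np.cos(yaw),0]);return d@ex,d@ey,d[2]
yaw=-0.12
for n,p in dict(left=(276.7,105,94),right=(295.8,105,94),bar=(286,109.2,94),lid=(340,60+67/2.8,130)).items():
    q=onz(c,*p);print(n,q,np.array(cr(q,yaw,hm)))
# hasp angle
ex=np.array([np.cos(yaw),np.sin(yaw),0]);ey=np.array([-np.sin(yaw),np.cos(yaw),0])
def pt(th,r,y,off=2.5):
    return hm+ey*y+ex*(r*np.sin(th)+off*np.cos(th))+np.array([0,0,-r*np.cos(th)+off*np.sin(th)])
for th in np.arange(3.2,4.3,.1):
    # outer side off 4.5 / inner .5
    print(round(th,1),proj(c,pt(th,80,-30,.5)),proj(c,pt(th,80,30,.5)),proj(c,pt(th,80,-30,4.5)),pt(th,80,0))
E
```

```text
hinge [559.9 -77.6 132. ] [567.6 -14.3 132. ] [563.7 -45.9 132. ] 63.714077941022616
yaw -0.12109296369167753
lid corners [ 545.5 -173.2  130. ] [576.4  80.8 130. ] 255.87025879373329 -0.12108775192459333
left [581.4 -66.6  94. ] [ 20.  -18.3 -38. ]
right [584.2 -44.2  94. ] [ 20.1   4.1 -38. ]
bar [587.5 -56.4  94. ] [ 24.9  -7.5 -38. ]
lid [567.9   7.3 130. ] [-2.3 53.3 -2. ]
3.2 [245.4  76.7] [318.5  76.6] [245.2  71.5] [556.6 -45.1 211.7]
3.3 [245.1  66.5] [318.5  66.4] [244.9  61.4] [548.8 -44.1 210.6]
3.4 [244.9  56.5] [318.5  56.4] [244.9  51.6] [541.1 -43.2 208.7]
3.5 [245.   46.9] [318.5  46.8] [245.1  42.2] [533.6 -42.3 206. ]
3.6 [245.3  37.8] [318.4  37.8] [245.5  33.5] [526.4 -41.4 202.6]
3.7 [245.8  29.5] [318.4  29.4] [246.   25.5] [519.6 -40.6 198.5]
3.8 [246.4  22. ] [318.4  22. ] [246.8  18.5] [513.2 -39.9 193.7]
3.9 [247.3  15.5] [318.3  15.4] [247.7  12.5] [507.3 -39.1 188.4]
4.0 [248.2  10. ] [318.3  10. ] [248.8   7.6] [502.  -38.5 182.4]
4.1 [249.3   5.6] [318.2   5.6] [249.9   3.7] [497.3 -37.9 175.9]
4.2 [250.5   2.4] [318.2   2.3] [251.2   1. ] [493.3 -37.5 169. ]
```

The strap is at about 3.83 rad. The hinge is at (563.7,-45.9,132), crate yaw is -0.121, and the staple is 7 mm towards -y. I'll go behind the strap's end and lift it along its arc.

```bash
cat >> h.py <<'E'
HM=np.array([563.7,-45.9,132]);YAW=-0.121
EX=np.array([np.cos(YAW),np.sin(YAW),0]);EY=np.array([-np.sin(YAW),np.cos(YAW),0])
def hf():
    o=readout.get_obs();d=o['tcp_pos']-HM
    print('t',round(o['t'],2),'hinge frame',np.round([d@EX,d@EY,d[2]],1),'F',np.round(o['ft_force'],1),'w',round(o['gripper_width'],1),'down',np.round(R.from_quat(o['eef_rot']).as_matrix()[:,2],3),'taxis',np.round(R.from_quat(o['eef_rot']).as_matrix()[:2,1],3))
E
python3 -m jog '[[[4.1,-0.6,0,0,0,0,0],[4.1,-0.6,0,0,0,0,0],[4.1,-0.7,0,0,0,0,0],[4.1,-0.7,0,0,0,0,0],[0.2,0,0,0,0,0,0]]]'
python3 -m jog '[[[0,0,3.8,0,0,0,0],[0,0,3.8,0,0,0,0],[0,0,3.8,0,0,0,0],[0,0,3.3,0,0,0,0],[0,0,0,0,0,0,0]]]'
python3 -c 'from h import *;hf();save("w2.png",optics.snapshot("side"),(280,80,440,240),4)'
```

```text
t: 4.0
tcp_pos: [478.1, -32.0, 324.8]
eef_rot: [0.059, 0.998, 0.001, -0.004]
ft_force: [0.1, -0.7, -1.0]
gripper_width: 0.6
t: 4.42
tcp_pos: [483.4, -30.9, 174.0]
eef_rot: [0.058, 0.998, 0.0, -0.005]
ft_force: [-0.8, 0.1, 0.1]
gripper_width: 0.7
t 4.42 hinge frame [-81.5   5.2  42. ] F [-0.8  0.1  0.1] w 0.7 down [-0.011  0.001 -1.   ] taxis [0.117 0.993]
```

View pics/w2.png

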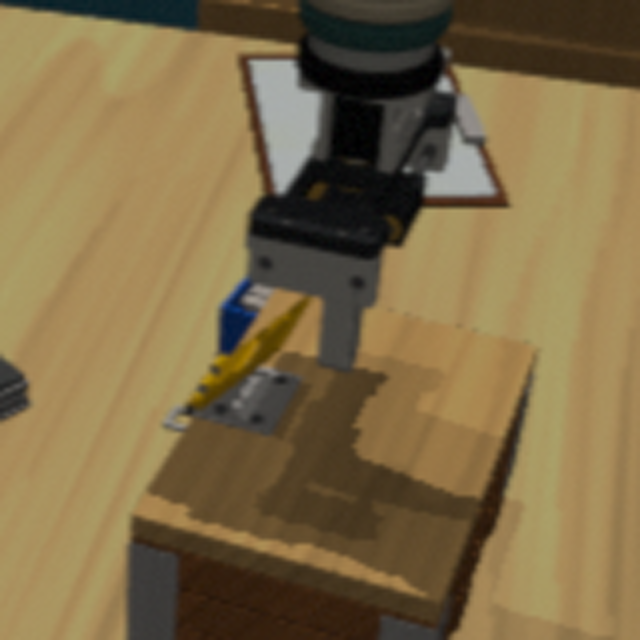

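```bash
python3 -m jog '[[[-1.2,-0.4,0,0,0,0,0],[-1,0,0,0,0,0,0],[-0.65,0,-0.45,0,0,0,0],[-0.65,0,-0.45,0,0,0,0],[-0.7,0,-0.3,0,0,0,0]]]'
python3 -c 'from h import *;hf()'
python3 -m jog '[[[-0.7,0,-0.3,0,0,0,0],[-0.8,0,-0.15,0,0,0,0],[-0.8,0,-0.15,0,0,0,0],[-1,0,0,0,0,0,0],[-1,0,0,0,0,0,0]]]'
python3 -c 'from h import *;hf();save("w3.png",optics.snapshot("side"),(280,80,440,240),4)'
```

```text
t: 4.88
tcp_pos: [530.5, -41.6, 192.6]
eef_rot: [0.059, 0.998, 0.0, 0.001]
ft_force: [-0.3, 0.1, -0.0]
gripper_width: 0.7
t 4.88 hinge frame [-33.5   0.3  60.6] F [-0.3  0.1 -0. ] w 0.7 down [ 0.003  0.    -1.   ] taxis [0.119 0.993]
t: 5.3
tcp_pos: [572.5, -47.4, 196.5]
eef_rot: [0.06, 0.998, 0.0, -0.0]
ft_force: [-0.5, -0.8, -0.2]
gripper_width: 0.8
t 5.3 hinge frame [ 9.  -0.4 64.5] F [-0.5 -0.8 -0.2] w 0.8 down [-0.  0. -1.] taxis [0.12  0.993]
```

View pics/w3.png

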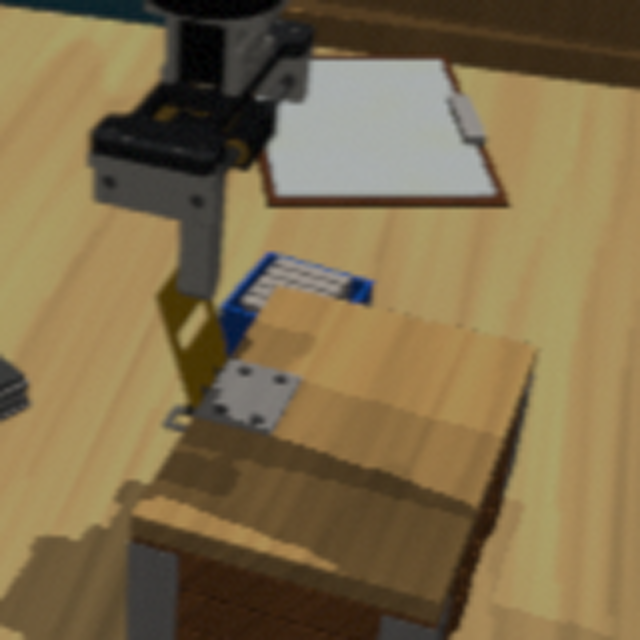

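```bash
python3 -m jog '[[[-0.9,0,0.45,0,0,0,0],[-0.9,0,0.5,0,0,0,0],[-1.5,0,1.3,0,0,0,0],[-1,0,1.7,0,0,0,0],[0,0,0,0,0,0,0]]]'
python3 -c 'from h import *;hf()'
python3 -m jog '[[[-0.7,0,0.9,0,0,0,0],[-0.6,0,1,0,0,0,0],[-0.7,0,1.9,0,0,0,0],[0.7,0,1.8,0,0,0,0],[0,0,0,0,0,0,0]]]'
python3 -c 'from h import *;hf();save("w4.png",optics.snapshot("side"),(280,80,440,240),4);save("s4.png",optics.snapshot("scene"),(230,60,390,220),4)'
```

```text
t: 5.77
tcp_pos: [614.7, -52.5, 153.5]
eef_rot: [0.06, 0.998, -0.0, -0.002]
ft_force: [-0.3, 0.0, 0.3]
gripper_width: 0.4
t 5.77 hinge frame [51.5 -0.4 21.5] F [-0.3  0.   0.3] w 0.4 down [-0.003 -0.    -1.   ] taxis [0.12  0.993]
t: 6.18
tcp_pos: [624.7, -53.7, 97.6]
eef_rot: [0.06, 0.998, 0.0, -0.003]
ft_force: [-1.1, -0.5, -0.6]
gripper_width: 0.4
t 6.18 hinge frame [ 61.5  -0.3 -34.4] F [-1.1 -0.5 -0.6] w 0.4 down [-0.006  0.001 -1.   ] taxis [0.119 0.993]
```

View pics/w4.png

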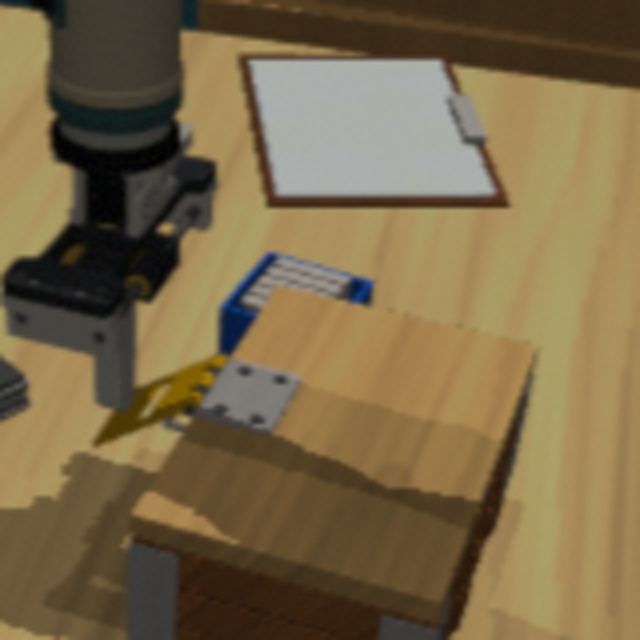

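View pics/s4.png

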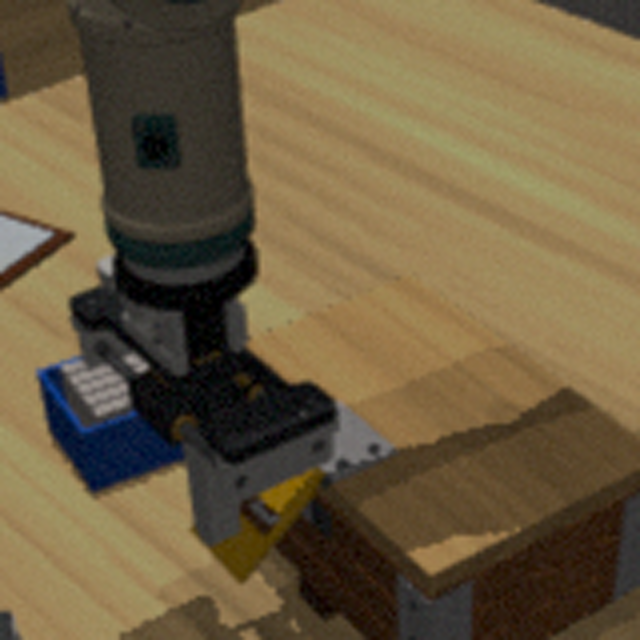

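```bash
python3 -m jog '[[[0.8,0,1,0,0,0,0],[0.9,0,0.9,0,0,0,0],[0,0,0,0,0,0,0],[0,0,-1.6,0,0,0,0],[0,0,-1.6,0,0,0,0]]]'
python3 -c 'from h import *;hf()'
python3 -m jog '[[[0.8,0,0,0,0,0,0],[0.8,0,0,0,0,0,0],[0.8,0,0,0,0,0,0],[0.5,0,0,0,0,0,0],[0,0,0,0,0,0,0]]]'
python3 -c 'from h import *;hf()'
```

```text
t: 6.7
tcp_pos: [610.9, -52.0, 114.9]
eef_rot: [0.06, 0.998, -0.0, -0.0]
ft_force: [0.4, -0.3, 0.1]
gripper_width: 0.4
t 6.7 hinge frame [ 47.6  -0.4 -17.1] F [ 0.4 -0.3  0.1] w 0.4 down [-0.  0. -1.] taxis [0.12  0.993]
t: 7.12
tcp_pos: [580.9, -48.4, 113.9]
eef_rot: [0.06, 0.998, 0.0, -0.0]
ft_force: [1.1, -0.2, 0.7]
gripper_width: 0.8
t 7.12 hinge frame [ 17.4  -0.4 -18.1] F [ 1.1 -0.2  0.7] w 0.8 down [-0.  0. -1.] taxis [0.12  0.993]
```

```bash
python3 -m jog '[[[0.2,0,0,0,0,0,0],[0.2,0,0,0,0,0,0],[0.1,0,0,0,0,0,0],[0.1,0,0,0,0,0,0],[0,0,0,0,0,0,0]]]'
python3 -c 'from h import *;hf()'
python3 -m jog '[[[0.1,0,0,0,0,0,0],[0.1,0,0,0,0,0,0],[0,0,0,0,0,0,0]]]'
python3 -c 'from h import *;hf()'
```

```text
t: 7.53
tcp_pos: [578.3, -48.0, 113.9]
eef_rot: [0.06, 0.998, -0.0, 0.002]
ft_force: [6.8, -0.5, -4.8]
gripper_width: 0.5
t 7.53 hinge frame [ 14.7  -0.4 -18.1] F [ 6.8 -0.5 -4.8] w 0.5 down [ 0.005 -0.001 -1.   ] taxis [0.12  0.993]
t: 7.78
tcp_pos: [578.2, -48.0, 114.1]
eef_rot: [0.06, 0.998, -0.0, 0.004]
ft_force: [10.1, -0.7, -7.2]
gripper_width: 0.5
t 7.78 hinge frame [ 14.7  -0.4 -17.9] F [10.1 -0.7 -7.2] w 0.5 down [ 0.008 -0.001 -1.   ] taxis [0.12  0.993]
```

```bash
python3 -m jog '[[[-2,0,0,0,0,0,0],[-3,0,-2,0,0,0,0],[-2,0,-3.5,0,0,0,0],[0,0,-4,0,0,0,0],[0,0,0,0,0,0,0]]]'
python3 - <<'E'
from h import *
hf()
i=optics.snapshot('wrist');c=optics.camera_model('wrist');np.save('cm2.npy',c,allow_pickle=True);cv2.imwrite('wrist2_raw.png',i[:,:,::-1]);save('wrist2.png',i)
i=optics.snapshot('scene');save('s5.png',i,(260,120,350,220),6)
E
```

```text
t: 8.2
tcp_pos: [647.5, -56.7, 215.7]
eef_rot: [0.06, 0.998, -0.0, 0.005]
ft_force: [0.4, 0.2, 0.5]
gripper_width: 0.6
t 8.2 hinge frame [84.5 -0.6 83.7] F [0.4 0.2 0.5] w 0.6 down [ 0.01  -0.001 -1.   ] taxis [0.12  0.993]
```

View pics/wrist2.png

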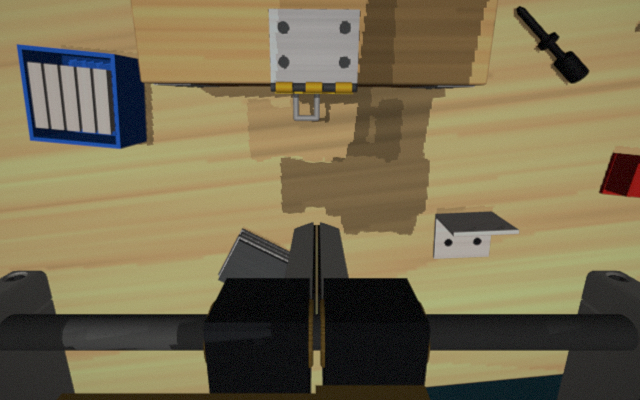

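View pics/s5.png

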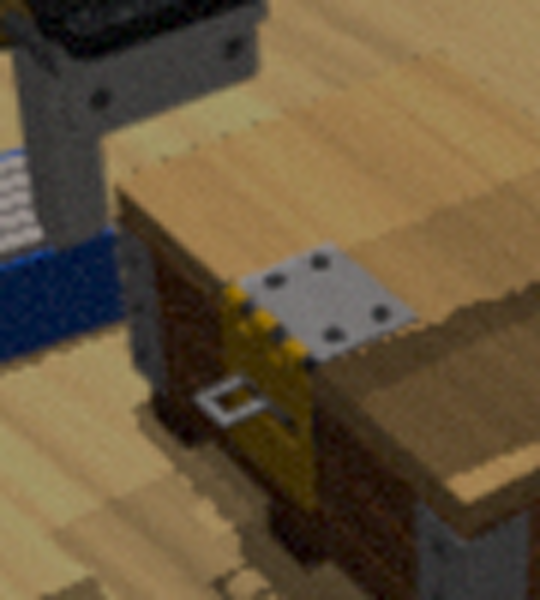

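The hasp hangs flat over the staple, and in the wrist view nothing of it sticks out past the hinge. I'll re-measure the staple from this closer wrist picture and fit the knob.

```bash
python3 - <<'E'
from h import *
i=cv2.imread('wrist2_raw.png')[:,:,::-1]
save('w2a.png',i,(260,70,370,130),7)
E
```

```text
(no output)
```

View pics/w2a.png

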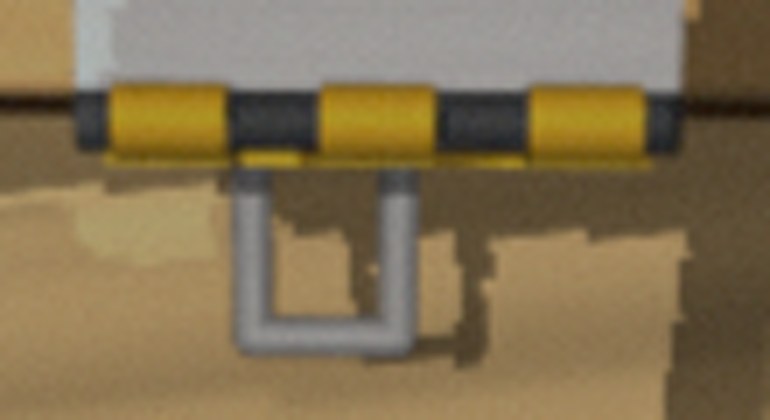

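```bash
python3 - <<'E'
from h import *
np.set_printoptions(precision=1,suppress=True)
c=np.load('cm2.npy',allow_pickle=True).item()
P=lambda u,v:(260+u/7,70+v/7)
def f(n,u,v,z):
    q=onz(c,*P(u,v),z);d=q-HM;print(n,q,d@EX,d@EY);return q
f('barrelL',78,121,132);f('barrelR',680,121,132);f('lid edge',20,102,130)
f('legL out',234,240,94);f('legL in',272,240,94);f('legR in',380,240,94);f('legR out',417,240,94)
f('bar out',325,354,94);f('bar in',325,318,94);f('strap out',325,165,126)
S=optics.camera_model('scene');D=optics.camera_model('side')
E
```

```text
barrelL [557.1 -80.4 132. ] -2.3678764861067756 -35.026532355838405
barrelR [564.7 -17.8 132. ] -2.432234563427809 28.052864914583676
lid edge [554.4 -86.4 130. ] -4.317085694067689 -41.32464644126013
legL out [571.8 -68.4  94. ] 10.708241607115406 -21.369254584711356
legL in [572.3 -63.8  94. ] 10.703613200240353 -16.741599580800806
legR in [573.9 -50.8  94. ] 10.69045844142994 -3.5889777223494583
legR out [574.4 -46.3  94. ] 10.685951603064757 0.9171285200864235
bar out [586.6 -59.1  94. ] 24.328594024327348 -10.38172903112291
bar in [582.3 -58.6  94. ] 19.98599363763693 -10.351593944340152
strap out [564.6 -55.4 126. ] 2.018462352833013 -9.343063304605135
```

```bash
python3 -m jog '[[[1.5,3.5,0,0,0,0,4.5],[1.5,3.5,0,0,0,0,4.5],[1.5,3.5,0,0,0,0,4.5],[1.5,3.5,0,0,0,0,4.5],[1.5,3.5,0,0,0,0,4.5]]]'
python3 -m jog '[[[1.5,3.5,0,0,0,0,4.5],[1.5,3.5,0,0,0,0,4.5],[1.5,3.5,0,0,0,0,4.5],[1.5,3.5,0,0,0,0,4.5],[1.5,3.5,0,0,0,0,4.5]]]'
python3 -m jog '[[[0,0,0,0,0,0,4.5],[0,0,0,0,0,0,4.5]]]'
python3 - <<'E'
from h import *
np.set_printoptions(precision=1,suppress=True)
hf();c=optics.camera_model('wrist');i=optics.snapshot('wrist');save('wrist3.png',i);np.save('cm3.npy',c,allow_pickle=True)
a=i.astype(int);m=((a[:,:,0]>90)&(a[:,:,1]<45)&(a[:,:,2]<45)).astype(np.uint8)
n,l,s,ce=cv2.connectedComponentsWithStats(m)
for k in range(1,n):
    if s[k,4]>30: print(s[k],ce[k],onz(c,*ce[k],102))
E
```

```text
t: 8.72
tcp_pos: [586.5, 127.9, 206.8]
eef_rot: [0.06, 0.998, -0.001, -0.003]
ft_force: [0.7, -0.2, -0.1]
gripper_width: 30.3
t: 9.13
tcp_pos: [533.1, 309.9, 206.8]
eef_rot: [0.06, 0.998, -0.002, -0.002]
ft_force: [0.1, 0.3, -0.3]
gripper_width: 44.8
t: 9.3
tcp_pos: [532.6, 311.7, 206.6]
eef_rot: [0.057, 0.998, -0.001, -0.003]
ft_force: [0.2, -0.4, -0.3]
gripper_width: 44.6
t 9.3 hinge frame [-74.1 351.2  74.6] F [ 0.2 -0.4 -0.3] w 44.6 down [-0. -0. -1.] taxis [0.1 1. ]
[303 114  21  22 316] [313.5 123.7] [475.1 314.4 102. ]
```

View pics/wrist3.png

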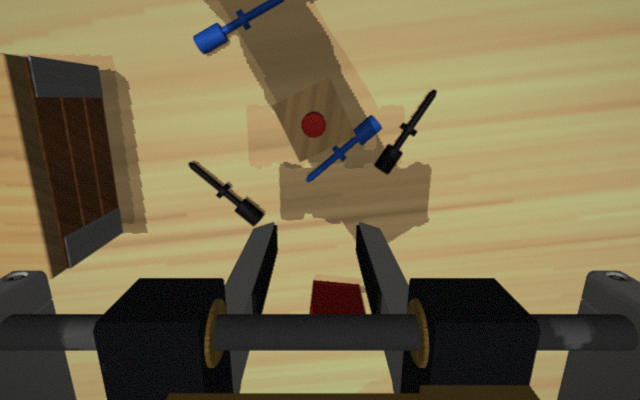

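The knob top is at (313,124), and the only red knob stands in the block. All four decoys lie flat, well below finger height. Lowering over it.

```bash
python3 -m jog '[[[2.9,-0.15,0,0,0,0,4.5],[2.9,-0.15,0,0,0,0,4.5],[0,0,3,0,0,0,4.5],[0,0,3,0,0,0,4.5],[0,0,0,0,0,0,4.5]]]'
python3 - <<'E'
from h import *
hf();print(readout.get_obs()['tcp_pos']);i=optics.snapshot('wrist');save('wrist4.png',i)
i=optics.snapshot('scene');save('s6.png',i,(380,180,520,310),4)
E
```

```text
t: 9.77
tcp_pos: [474.8, 308.8, 144.1]
eef_rot: [0.061, 0.998, -0.004, -0.004]
ft_force: [0.2, -1.3, 0.3]
gripper_width: 45.1
t 9.77 hinge frame [-131.1  341.3   12.1] F [ 0.2 -1.3  0.3] w 45.1 down [-0.009 -0.007 -1.   ] taxis [0.122 0.993]
[474.75898604 308.76448031 144.08534566]
```

View pics/wrist4.png

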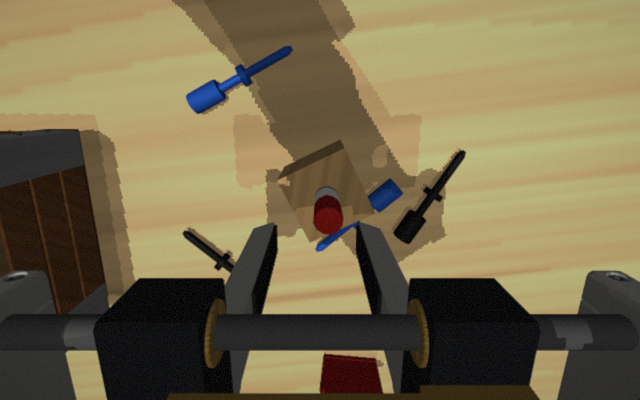

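View pics/s6.png

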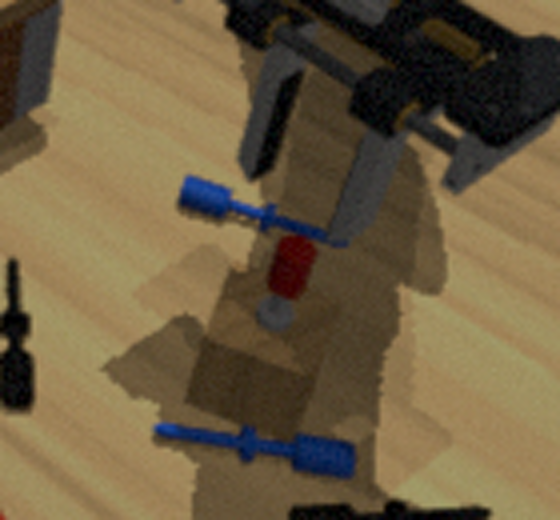

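```bash
python3 -m jog '[[[0.1,0.65,0,0,0,0,4.5],[0,0,2.5,0,0,0,4.5],[0,0,2.5,0,0,0,4.5],[0,0,1.1,0,0,0,4.5],[0,0,0,0,0,0,4.5]]]'
python3 - <<'E'
from h import *
hf();print(readout.get_obs()['tcp_pos']);i=optics.snapshot('wrist');save('wrist5.png',i,(200,150,440,330),3)
E
```

```text
t: 10.28
tcp_pos: [477.6, 319.4, 86.8]
eef_rot: [0.06, 0.998, -0.001, -0.001]
ft_force: [0.9, -0.2, -0.1]
gripper_width: 45.0
t 10.28 hinge frame [-129.6  352.3  -45.2] F [ 0.9 -0.2 -0.1] w 45.0 down [-0.002 -0.002 -1.   ] taxis [0.12  0.993]
[477.55088061 319.44940693  86.80414656]
```

View pics/wrist5.png

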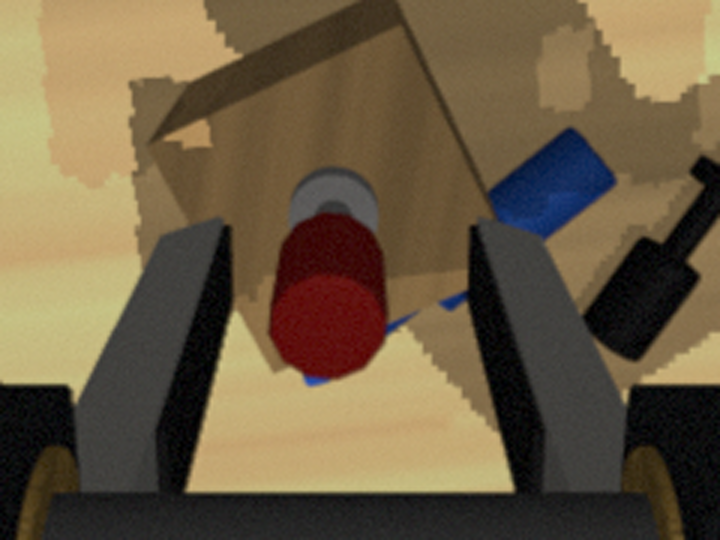

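```bash
python3 -m jog '[[[0.25,-0.4,0.2,0,0,0,4.5],[0,0,0,0,0,0,4.5],[0,0,0,0,0,0,4.5]]]'
python3 - <<'E'
from h import *
hf();print(readout.get_obs()['tcp_pos']);i=optics.snapshot('wrist');save('wrist6.png',i,(200,150,440,330),3)
E
```

```text
t: 10.58
tcp_pos: [475.7, 316.5, 87.2]
eef_rot: [0.06, 0.998, 0.001, 0.001]
ft_force: [0.2, 0.5, -0.2]
gripper_width: 45.2
t 10.58 hinge frame [-131.1  349.1  -44.8] F [ 0.2  0.5 -0.2] w 45.2 down [ 0.001  0.001 -1.   ] taxis [0.12  0.993]
[475.727724   316.48013224  87.1798892 ]
```

View pics/wrist6.png

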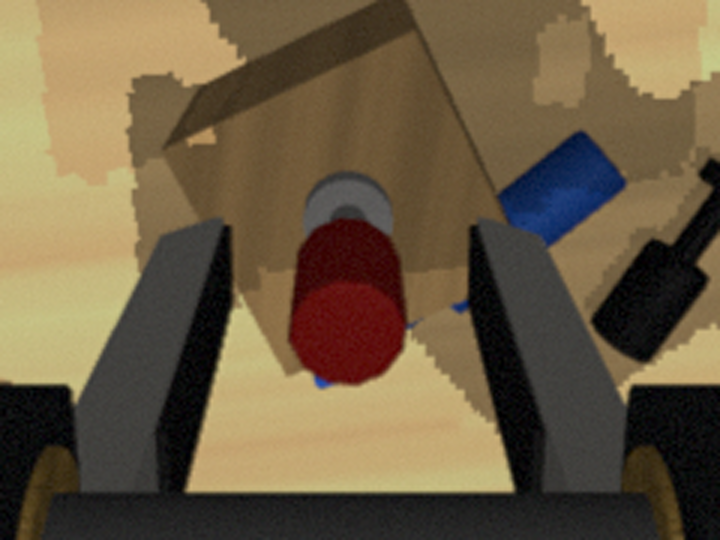

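```bash
python3 -m jog '[[[0,0,0.3,0,0,0,3],[0,0,0,0,0,0,1.6],[0,0,0,0,0,0,1.6],[0,0,0,0,0,0,1.6],[0,0,0,0,0,0,1.6]]]' 25
python3 -m jog '[[[0,0,0,0,0,0,1.6],[0,0,-2,0,0,0,1.6],[0,0,-2,0,0,0,1.6],[0,0,-3,0,0,0,1.6],[0,0,0,0,0,0,1.6]]]'
python3 - <<'E'
from h import *
hf();i=optics.snapshot('wrist');save('wrist7.png',i,(200,150,440,330),3);i=optics.snapshot('side');save('d7.png',i,(270,240,390,360),5)
E
```

```text
t: 11.05
tcp_pos: [475.2, 316.4, 82.9]
eef_rot: [0.06, 0.998, 0.0, -0.0]
ft_force: [-0.1, -0.1, 0.8]
gripper_width: 19.7
t: 11.47
tcp_pos: [478.0, 318.1, 157.5]
eef_rot: [0.06, 0.998, 0.003, 0.003]
ft_force: [0.5, 0.1, -0.2]
gripper_width: 19.7
t 11.47 hinge frame [-129.   351.    25.5] F [ 0.5  0.1 -0.2] w 19.7 down [ 0.007  0.005 -1.   ] taxis [0.12  0.993]
```

View pics/wrist7.png

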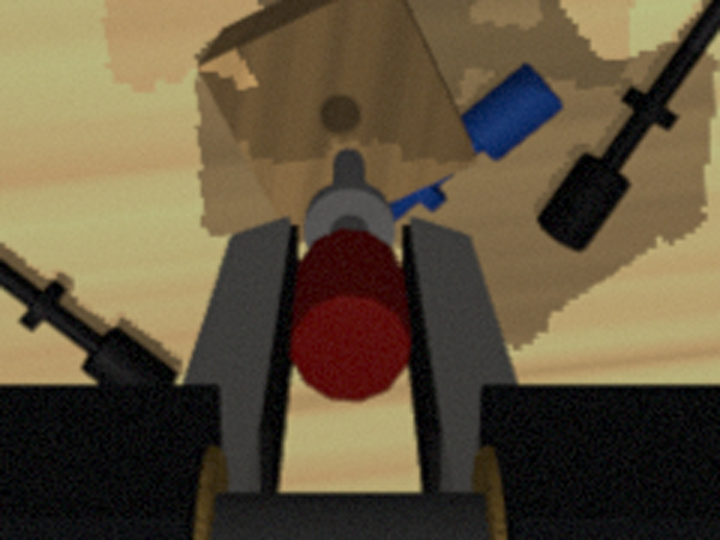

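View pics/d7.png

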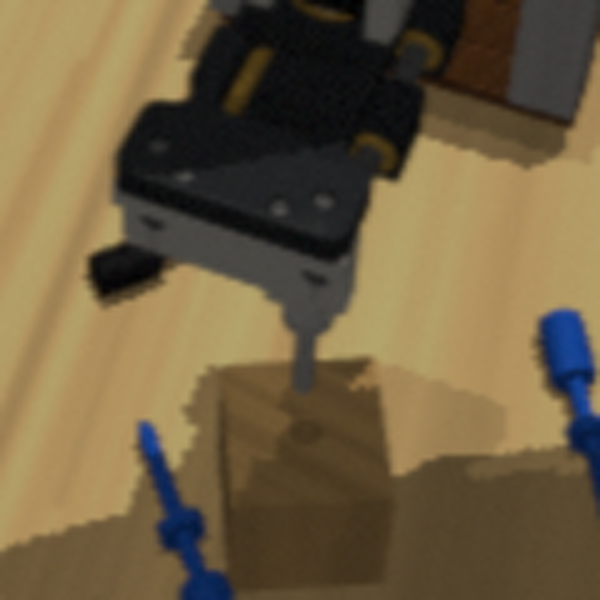

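```bash
python3 -m jog '[[[0,0,-3.5,0,0,0,1.6],[0,0,-3.5,0,0,0,1.6],[-1.7,-3.6,0,0,0,0,1.6],[-1.7,-3.6,0,0,0,0,1.6],[-1.7,-3.6,0,0,0,0,1.6]]]'
python3 -m jog '[[[-1.7,-3.6,0,0,0,0,1.6],[-1.7,-3.6,0,0,0,0,1.6],[-1.7,-3.6,0,0,0,0,1.6],[-1.7,-3.6,0,0,0,0,1.6],[-1.7,-3.6,0,0,0,0,1.6]]]'
python3 -m jog '[[[-1.7,-3.6,0,0,0,0,1.6],[-1.7,-3.5,0,0,0,0,1.6],[0,0,0,0,0,0,1.6],[0,0,0,0,0,0,1.6],[0,0,0,0,0,0,1.6]]]'
python3 - <<'E'
from h import *
hf();c=optics.camera_model('wrist');np.save('cm8.npy',c,allow_pickle=True);i=optics.snapshot('wrist');cv2.imwrite('wrist8_raw.png',i[:,:,::-1]);save('wrist8.png',i,(200,50,440,230),3)
E
```

```text
t: 11.98
tcp_pos: [512.4, 202.2, 222.2]
eef_rot: [0.059, 0.998, -0.0, -0.001]
ft_force: [1.1, -0.1, -0.8]
gripper_width: 19.8
t: 12.4
tcp_pos: [575.0, 12.3, 221.4]
eef_rot: [0.06, 0.998, -0.0, -0.001]
ft_force: [-0.3, 0.1, -0.1]
gripper_width: 19.6
t: 12.82
tcp_pos: [600.1, -59.6, 221.4]
eef_rot: [0.06, 0.998, 0.001, -0.002]
ft_force: [-0.4, 0.3, -0.6]
gripper_width: 19.5
t 12.82 hinge frame [37.7 -9.2 89.4] F [-0.4  0.3 -0.6] w 19.5 down [-0.003  0.001 -1.   ] taxis [0.12  0.993]
```

View pics/wrist8.png

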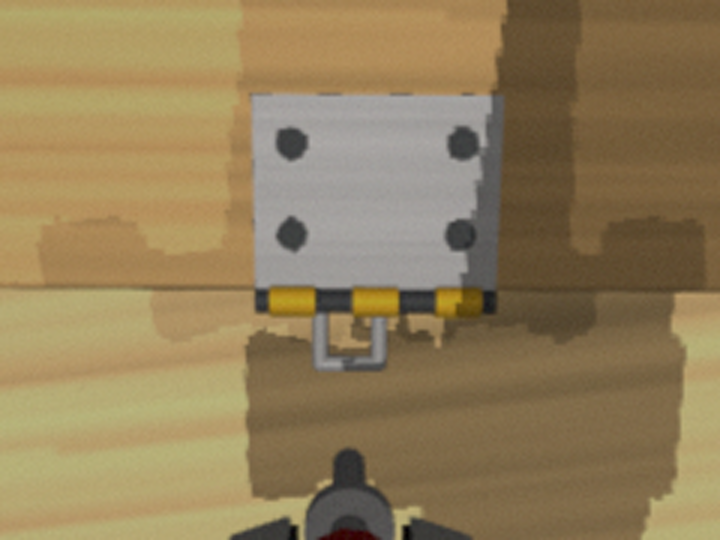

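```bash
python3 - <<'E'
from h import *
i=cv2.imread('wrist8_raw.png')[:,:,::-1]
save('w8a.png',i,(275,140,360,235),6)
E
```

```text
(no output)
```

View pics/w8a.png

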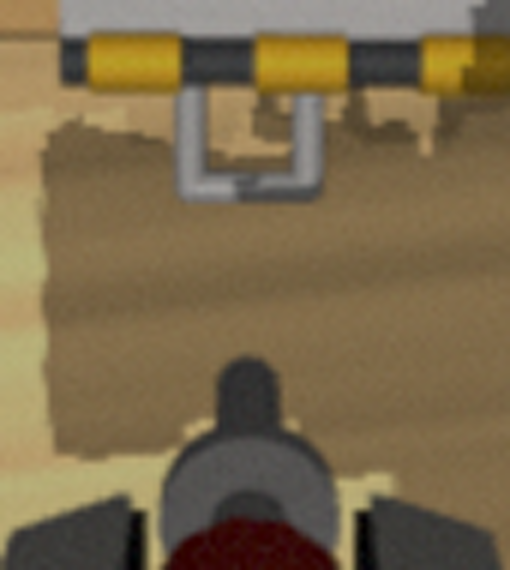

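```bash
python3 - <<'E'
from h import *
np.set_printoptions(precision=1,suppress=True)
c=np.load('cm8.npy',allow_pickle=True).item()
P=lambda u,v:(275+u/6,140+v/6)
def f(n,u,v,z):
    q=onz(c,*P(u,v),z);d=q-HM;print(n,q,'hf',d@EX,d@EY)
f('tip edge',247,357,152.4)
f('collar far edge',248,432,152.4+46+6)
f('collar L',162,505,152.4+52);f('collar R',336,505,152.4+52)
f('legL',176,130,94);f('legR',323,130,94);f('bar in',249,173,94);f('bar out',249,200,94)
f('barrelL',62,62,132);f('lid edge',20,37,130)
E
```

```text
tip edge [597.4 -60.6 152.4] hf 35.275933735100054 -10.557695313566017
collar far edge [589.7 -59.6 204.4] hf 27.460333823052583 -10.505570450269342
collar L [596.5 -69.4 204.4] hf 35.41928637247548 -19.3703455680918
collar R [598.7 -51.6 204.4] hf 35.406570373218685 -1.414780051290654
legL [577.7 -69.2  94. ] hf 16.678646421084117 -21.418469240030454
legR [580.4 -46.8  94. ] hf 16.657854537551852 1.1257497272900456
bar in [585.7 -58.9  94. ] hf 23.3895753085937 -10.214681030195457
bar out [589.9 -59.4  94. ] hf 27.649463997431788 -10.209101605625547
barrelL [559.9 -80.9 132. ] hf 0.4721994920562654 -35.203446661609355
lid edge [556.2 -86.2 130. ] hf -2.5759299611960285 -40.92068574224461
```

```bash
python3 -m jog '[[[1.1,0.03,0,0,0,0,1.6],[1.08,0,0,0,0,0,1.6],[0,0,1.5,0,0,0,1.6],[0,0,1.5,0,0,0,1.6],[0,0,1.2,0,0,0,1.6]]]'
python3 -m jog '[[[0,0,0,0,0,0,1.6],[0,0,0,0,0,0,1.6],[0,0,0,0,0,0,1.6]]]'
python3 - <<'E'
from h import *
hf();c=optics.camera_model('wrist');np.save('cm9.npy',c,allow_pickle=True);i=optics.snapshot('wrist');cv2.imwrite('wrist9_raw.png',i[:,:,::-1]);save('w9.png',i,(265,120,370,235),5);save('s9.png',optics.snapshot('scene'),(260,120,350,210),6)
E
```

```text
t: 13.28
tcp_pos: [578.7, -54.7, 180.1]
eef_rot: [0.058, 0.998, 0.001, -0.0]
ft_force: [0.1, 0.2, -1.4]
gripper_width: 20.0
t: 13.53
tcp_pos: [579.8, -56.3, 181.5]
eef_rot: [0.059, 0.998, 0.0, 0.0]
ft_force: [0.4, 0.3, -0.7]
gripper_width: 19.1
t 13.53 hinge frame [17.2 -8.4 49.5] F [ 0.4  0.3 -0.7] w 19.1 down [ 0.001  0.    -1.   ] taxis [0.118 0.993]
```

View pics/w9.png

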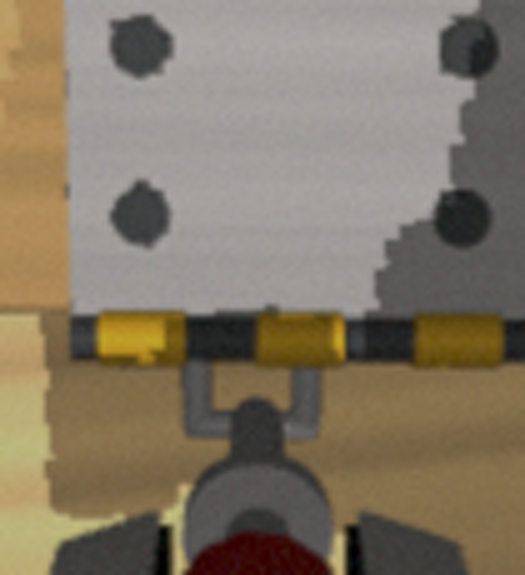

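View pics/s9.png

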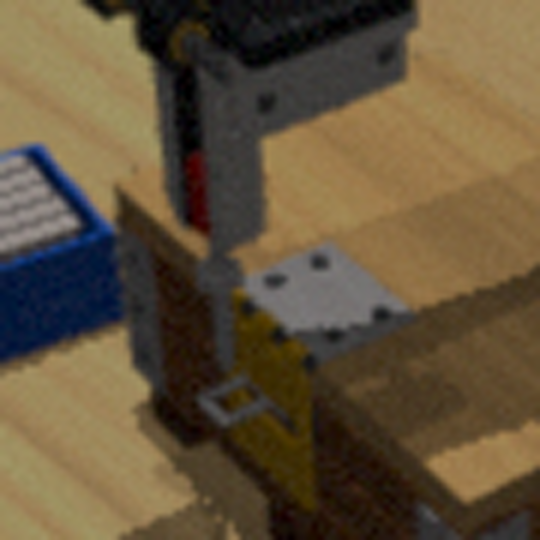

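```bash
python3 - <<'E'
from h import *
np.set_printoptions(precision=1,suppress=True)
c=np.load('cm9.npy',allow_pickle=True).item()
P=lambda u,v:(265+u/5,120+v/5)
z=112.5
def f(n,u,v,z):
    q=onz(c,*P(u,v),z);d=q-HM;print(n,'hf',round(d@EX,1),round(d@EY,1))
f('tip edge',257,399,z);f('collar L',186,525,z+52);f('collar R',332,525,z+52);f('collar far',257,457,z+52)
f('legL',183,390,94);f('legR',321,390,94);f('bar out',205,438,94);f('bar in',205,411,94);f('barrelL',72,337,132);f('lid',20,310,130)
E
```

```text
tip edge hf 15.3 -9.6
collar L hf 15.5 -18.5
collar R hf 15.5 -0.4
collar far hf 6.6 -9.7
legL hf 19.5 -21.8
legR hf 19.4 1.0
bar out hf 27.8 -18.2
bar in hf 23.1 -18.2
barrelL hf 0.2 -35.6
lid hf -3.2 -43.0
```

```bash
python3 -m jog '[[[0.12,-0.09,0,0,0,0,1.6],[0,0,0,0,0,0,1.6],[0,0,0.8,0,0,0,1.6],[0,0,0.8,0,0,0,1.6],[0,0,0,0,0,0,1.6]]]'
python3 - <<'E'
from h import *
hf();i=optics.snapshot('wrist');save('w10.png',i,(265,120,370,235),5)
E
```

```text
t: 14.05
tcp_pos: [576.8, -58.1, 163.0]
eef_rot: [0.06, 0.998, 0.0, -0.002]
ft_force: [-0.1, 0.2, -1.7]
gripper_width: 19.3
t 14.05 hinge frame [ 14.4 -10.5  31. ] F [-0.1  0.2 -1.7] w 19.3 down [-0.003  0.    -1.   ] taxis [0.12  0.993]
```

View pics/w10.png

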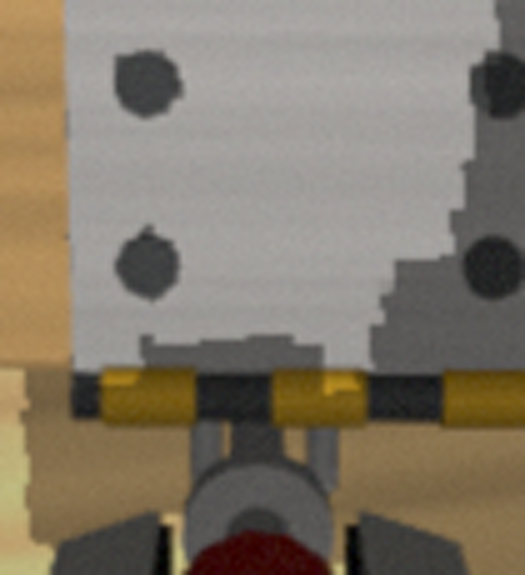

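```bash
python3 -m jog '[[[-0.06,0.12,0,0,0,0,1.6],[0,0,0,0,0,0,1.6],[0,0,0.5,0,0,0,1.6],[0,0,0.5,0,0,0,1.6],[0,0,0,0,0,0,1.6]]]'
python3 - <<'E'
from h import *
hf();i=optics.snapshot('wrist');save('w11.png',i,(265,120,370,235),5);save('s11.png',optics.snapshot('scene'),(260,120,350,210),6)
E
```

```text
t: 14.52
tcp_pos: [578.1, -57.0, 153.9]
eef_rot: [0.06, 0.998, 0.0, -0.001]
ft_force: [0.6, -0.5, -0.8]
gripper_width: 19.3
t 14.52 hinge frame [15.7 -9.2 21.9] F [ 0.6 -0.5 -0.8] w 19.3 down [-0.002  0.    -1.   ] taxis [0.119 0.993]
```

View pics/w11.png

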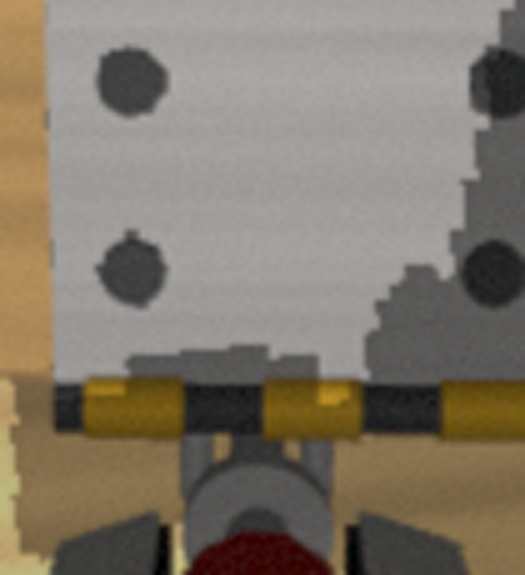

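View pics/s11.png

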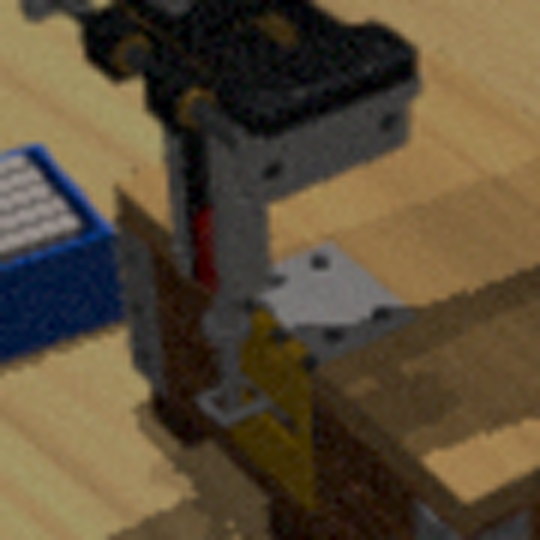

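The shank is centred between the legs (257 against 256.5 in the crop) and the tip is inside the loop. Lowering.

```bash
python3 -m jog '[[[0,0,1,0,0,0,1.6],[0,0,1,0,0,0,1.6],[0,0,0.6,0,0,0,1.6],[0,0,0,0,0,0,1.6],[0,0,0,0,0,0,1.6]]]'
python3 -c 'from h import *;hf()'
python3 -m jog '[[[0,0,0.3,0,0,0,1.6],[0,0,0.3,0,0,0,1.6],[0,0,0.2,0,0,0,1.6],[0,0,0,0,0,0,1.6]]]'
python3 -c 'from h import *;hf();save("w12.png",optics.snapshot("wrist"),(265,120,370,235),5);save("s12.png",optics.snapshot("scene"),(260,120,350,210),6)'
```

```text
t: 15.03
tcp_pos: [578.4, -57.1, 128.2]
eef_rot: [0.06, 0.998, -0.0, -0.001]
ft_force: [0.5, -0.9, 0.4]
gripper_width: 19.6
t 15.03 hinge frame [15.9 -9.3 -3.8] F [ 0.5 -0.9  0.4] w 19.6 down [-0.002  0.    -1.   ] taxis [0.12  0.993]
t: 15.37
tcp_pos: [578.6, -57.0, 120.6]
eef_rot: [0.06, 0.998, 0.0, -0.0]
ft_force: [0.6, -0.8, -0.7]
gripper_width: 19.2
t 15.37 hinge frame [ 16.2  -9.3 -11.4] F [ 0.6 -0.8 -0.7] w 19.2 down [-0.001  0.    -1.   ] taxis [0.12  0.993]
```

View pics/s12.png

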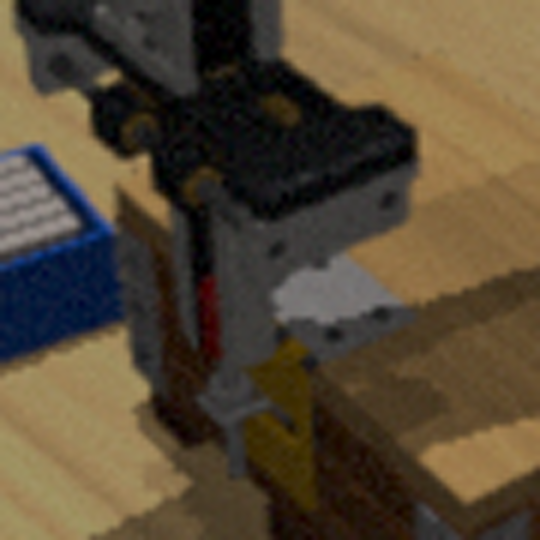

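View pics/w12.png

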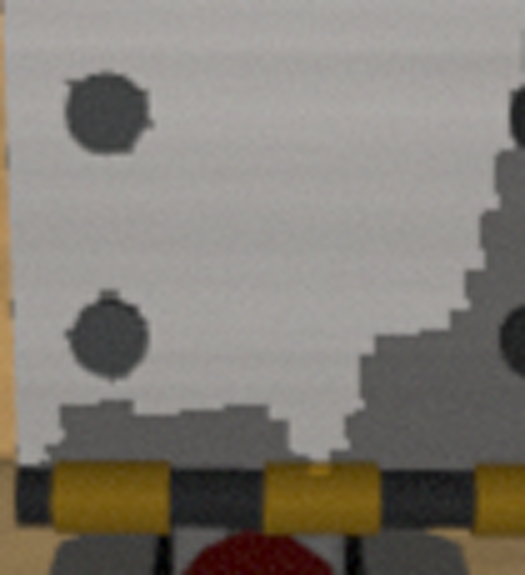

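```bash
python3 -m jog '[[[0,0,0.1,0,0,0,1.6],[0,0,0.1,0,0,0,1.6],[0,0,0,0,0,0,1.6],[0,0,0,0,0,0,1.6]]]'
python3 -c 'from h import *;hf()'
python3 -m jog '[[[0,0,0,0,0,0,2.6],[0,0,0,0,0,0,4.2],[0,0,0,0,0,0,4.2],[0,0,0,0,0,0,4.2]]]'
python3 -c 'from h import *;hf();save("w13.png",optics.snapshot("wrist"),(200,120,440,300),3);save("s13.png",optics.snapshot("scene"),(260,120,350,210),6)'
```

```text
t: 15.8
tcp_pos: [579.1, -57.2, 119.3]
eef_rot: [0.06, 0.998, 0.0, 0.0]
ft_force: [0.3, -0.7, 2.7]
gripper_width: 19.2
t 15.8 hinge frame [ 16.7  -9.3 -12.7] F [ 0.3 -0.7  2.7] w 19.2 down [ 0.001 -0.    -1.   ] taxis [0.12  0.993]
t: 16.13
tcp_pos: [578.8, -57.1, 118.8]
eef_rot: [0.06, 0.998, 0.0, -0.0]
ft_force: [-0.5, -0.5, 0.4]
gripper_width: 40.5
t 16.13 hinge frame [ 16.4  -9.3 -13.2] F [-0.5 -0.5  0.4] w 40.5 down [-0.  0. -1.] taxis [0.12  0.993]
```

View pics/s13.png

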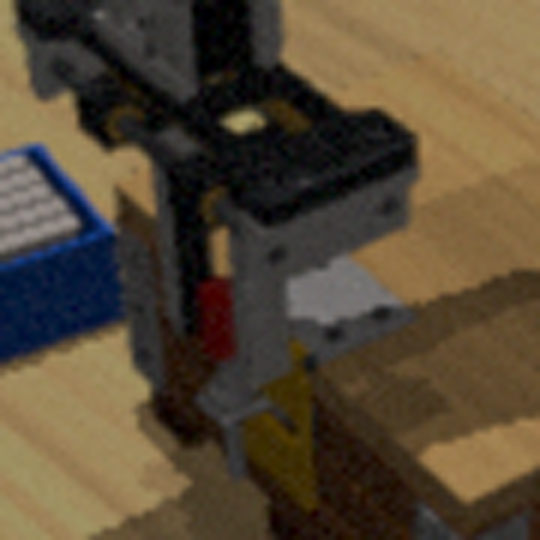

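View pics/w13.png

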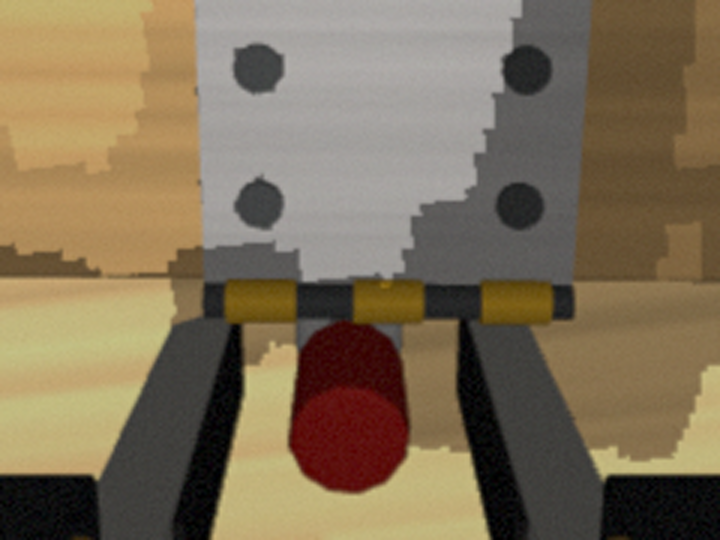

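Contact registered at 2.7 N, and after release the pin stands upright and clear of both fingers. Retreating straight up, then checking.

```bash
python3 -m jog '[[[0,0,-2,0,0,0,4.2],[0,0,-3,0,0,0,4.2],[0,0,-4,0,0,0,4.2],[-3,0,-2,0,0,0,4.2],[-3.5,0,0,0,0,0,4.2]]]'
python3 -m jog '[[[0,-4,0,0,0,0,4.2],[0,-4,0,0,0,0,4.2],[0,-4,0,0,0,0,4.2],[0,0,0,0,0,0,4.2],[0,0,0,0,0,0,4.2]]]'
python3 - <<'E'
from h import *
np.set_printoptions(precision=1,suppress=True)
hf();i=optics.snapshot("wrist");save("w14.png",i)
a=optics.snapshot("scene");save("s14.png",a,(255,120,355,220),6);b=optics.snapshot('side');save('d14.png',b,(290,120,390,220),6)
rs=[]
for n,im in (('scene',a),('side',b)):
    im=im.astype(int);m=((im[:,:,0]>70)&(im[:,:,1]<45)&(im[:,:,2]<45)).astype(np.uint8)
    k,l,s,ce=cv2.connectedComponentsWithStats(m)
    for j in range(1,k):
        if s[j,4]>15: print(n,s[j],ce[j])
E
```

```text
t: 16.65
tcp_pos: [645.9, -65.3, 235.5]
eef_rot: [0.06, 0.998, 0.0, 0.004]
ft_force: [1.4, 0.1, 1.7]
gripper_width: 42.2
t: 17.07
tcp_pos: [627.9, -188.2, 228.7]
eef_rot: [0.063, 0.998, -0.001, -0.0]
ft_force: [0.9, -0.0, -0.2]
gripper_width: 42.1
t 17.07 hinge frame [  80.9 -133.5   96.7] F [ 0.9 -0.  -0.2] w 42.1 down [-0. -0. -1.] taxis [0.1 1. ]
scene [550 106  13   7  18] [556.4 108.5]
scene [293 166   8   5  33] [296.6 168.1]
scene [376 306  21  26  80] [386.2 318.9]
scene [358 318  17  11  48] [366.4 323. ]
scene [355 328  37  34 547] [371.8 342.8]
side [324 165   6   4  21] [326.4 166.4]
side [203 287  32  32 188] [218.1 304.6]
```

View pics/s14.png

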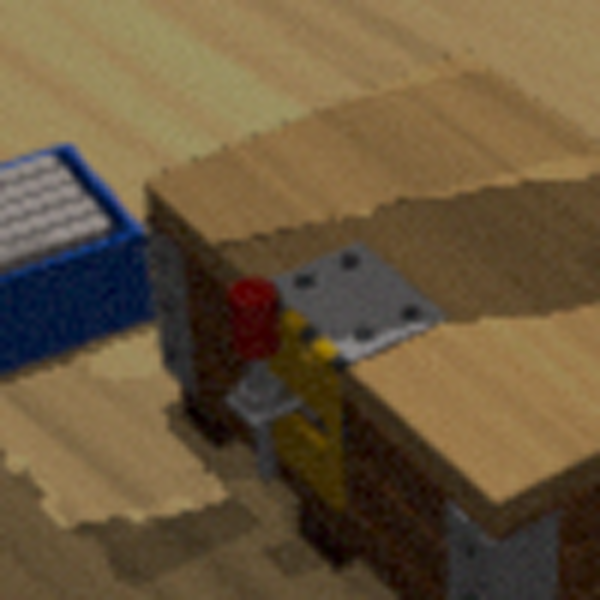

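View pics/d14.png

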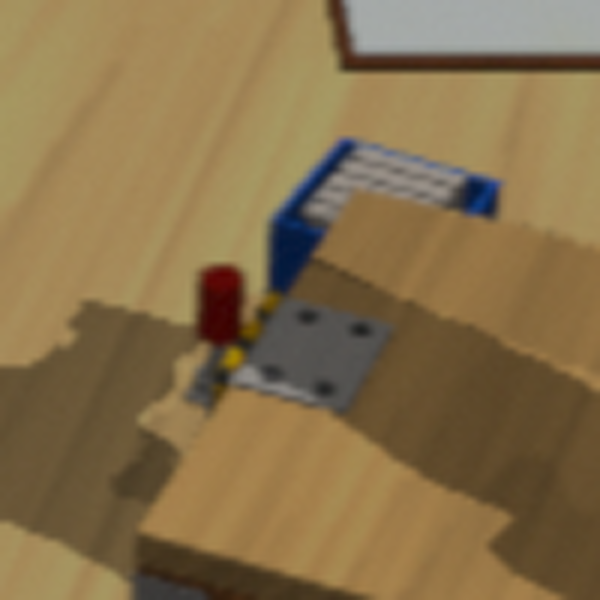

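View pics/w14.png

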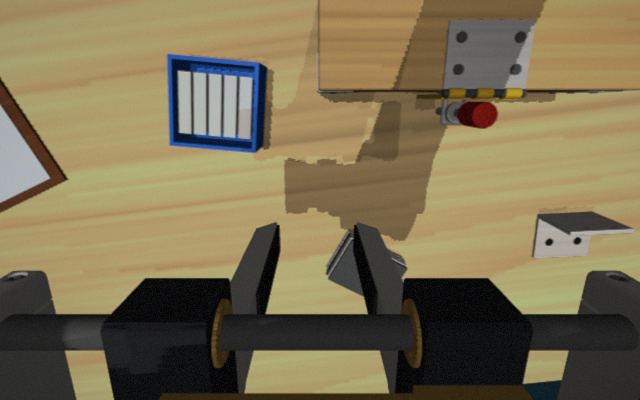

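```bash
python3 - <<'E'
from h import *
S=optics.camera_model('scene');D=optics.camera_model('side')
x,r=tri([ray(S,255+254/6,120+320/6),ray(D,290+220/6,120+305/6)]);d=x-HM
print('knob',x,r,'from face',d@EX+2.5,'y',d@EY)
ticket.hand_in();hf()
E
```

```text
knob [578.11045958 -57.16176044 137.54911905] [np.float64(2.0845077917397203), np.float64(2.08450779173964)] from face 18.16444675076702 y -9.440005371508807
the job is handed in; nothing more can be done
the job is handed in; nothing more can be done
```

I swung the hasp home over the staple, then dropped the red-knobbed pin through the loop in front of it. I released it, backed the arm clear and handed the job in at about 17 s; no verdict is reported.

**Hasp:** the last pictures show the strap flat against the crate, with the staple through its window. I judged this by sight and by the finger meeting a firm stop at about 10 N. I had no reading of the hinge angle.

**Pin:** it looks upright in both fixed cameras, with its collar on the loop. Triangulated, the knob's centre is at z = 137.5 mm, against 139 mm expected when seated. It is 18 mm out from the face and 9 mm to −y of the middle, where the staple is (about 7 mm in the first view, 10 mm in the later ones). Lowering it met 2.7 N of contact before I let go.

**Disagreements:**
- The wrist-camera views differed by 2 to 3 mm in absolute position, so I aligned the pin to the staple within single pictures. The final two-camera fit has 2 mm residuals.
- The finger also stopped against the strap about 2 mm further out than my model of it predicted.

**Other parts:** I didn't touch the bin, angle bracket, shims or gusset, but I didn't measure their positions again at the end. All four black and blue look-alike pins toppled: three within the first 1.4 s with the arm still, and the fourth was down by my next look, also without the arm near it.

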